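# Move the finish samples from the drying rack to the packing rack in reverse order

## Task

Move the four furniture feet from the grey drying rack to the blue packing rack so that they stand there in reverse order: the foot that stood next to the red stop of the drying rack goes into the pocket farthest from the red stop of the packing rack, and so on, down to the last foot, which goes next to the red stop. Each foot must stand on its steel plate flat on the floor of its own pocket; keep the feet upright all the way and never tip one over.

Things in the scene. Friction and masses are not known exactly. Their poses are not given: they have to be found in the camera images.
- drying_rack: grey drying rack, full at the start, fixed: a tray 269 x 71 mm, 14 mm high, of four square pockets (61 mm inside, walls 5, floor 5 mm thick) in a row. Origin: under the row's middle, at table height; pocket centres x = -99, -33, 33, 99 mm, y = 0. Red stop block (14 x 71 mm, 24 high) at the -x end, nearest the robot. Ledge with swatches (36 mm wide, 8 high) along +y
- packing_rack: blue packing rack, empty at the start, fixed: the same tray as the drying rack (same pockets, origin, axes, and red stop at its -x end, nearest the robot), but without the ledge. Either rack may stand on the left or the right, its x axis within about 15 degrees of straight ahead of the robot
- foot_white: white round furniture foot, loose, 0.1 to 0.2 kg, upside down on its steel mounting plate (38 mm diameter, 5 mm thick); shaft 33 mm in diameter up to 66 mm, tapering to a rounded top at 80 mm. Origin: centre of the plate's underside; z up through the foot. Grip the shaft from above
- foot_green: green round furniture foot, loose, 0.1 to 0.2 kg, upside down on its steel mounting plate (38 mm diameter, 5 mm thick); shaft 33 mm in diameter up to 66 mm, tapering to a rounded top at 80 mm. Origin: centre of the plate's underside; z up through the foot. Grip the shaft from above
- foot_beech: pale beech-wood round furniture foot, loose, 0.1 to 0.2 kg, upside down on its steel mounting plate (38 mm diameter, 5 mm thick); shaft 33 mm in diameter up to 66 mm, tapering to a rounded top at 80 mm. Origin: centre of the plate's underside; z up through the foot. Grip the shaft from above
- foot_black: black round furniture foot, loose, 0.1 to 0.2 kg, upside down on its steel mounting plate (38 mm diameter, 5 mm thick); shaft 33 mm in diameter up to 66 mm, tapering to a rounded top at 80 mm. Origin: centre of the plate's underside; z up through the foot. Grip the shaft from above
- swatch_white: white colour swatch, 44 x 30 x 3 mm, fixed on the drying rack's ledge beside the pocket where the white foot stands at the start, to show the first order later. Origin: centre of its underside; its pocket's centre lies 53.5 mm along its -y axis. Stays put
- swatch_green: green colour swatch, 44 x 30 x 3 mm, fixed on the drying rack's ledge beside the pocket where the green foot stands at the start, to show the first order later. Origin: centre of its underside; its pocket's centre lies 53.5 mm along its -y axis. Stays put
- swatch_beech: pale beech-wood colour swatch, 44 x 30 x 3 mm, fixed on the drying rack's ledge beside the pocket where the beech foot stands at the start, to show the first order later. Origin: centre of its underside; its pocket's centre lies 53.5 mm along its -y axis. Stays put
- swatch_black: black colour swatch, 44 x 30 x 3 mm, fixed on the drying rack's ledge beside the pocket where the black foot stands at the start, to show the first order later. Origin: centre of its underside; its pocket's centre lies 53.5 mm along its -y axis. Stays put
There are look-alikes about, which are no part of the job. What is shaped like the foot_black but yellow is not meant. What is shaped like the foot_beech but yellow is not meant.

How it is judged:
By the outcome, as a careful person would: the job done as asked, in the order asked, and still so for the second after the job is handed in, with the robot touching nothing.
It also fails if it takes over 112 s, if anything falls off the work surface, if the arm or the gripper's body presses on something with over 40 N, if the wrist force passes 120 N, or if a joint passes its speed limit or range.

## Robot

A 7-joint arm with a two-finger parallel gripper is mounted at the origin on the work surface. World frame = base frame: x ahead of the robot, y to its left, z up, the work surface at z = 0. Lengths are in m, angles in rad, forces in N, time in s.
With the tool pointing down it reaches from about 0.4 to 0.9 m from the base axis. Payload 5.6 kg.
Tool frame: the origin (TCP) lies where the fingers leave the gripper's body, on its centre line; the fingertips stand 88 mm ahead of it and the grasp point (between the pads) lies 69 mm ahead of it; z points along the fingers, y is the line along which they close (so a half turn about z gives the same grasp; the last joint's range is limited). The gripper opens to 92 mm and grips with 3 to 60 N. Pads are 20 mm wide; open, the fingers measure 128 mm over their backs; the gripper's body (75 mm by 189 mm) begins 69 mm behind the grasp point.
Start: joints at [-1.381, 0.468, -0.012, 1.603, 0.006, 1.071, -0.056], TCP at [0.15, 0.632, 0.303] pointing down, gripper open.
Joint ranges: [-2.53, 2.53], [-0.31, 2.02], [-1.57, 1.55], [0.28, 2.44], [-1.29, 4.43], [0.15, 1.84], [-2.92, 2.92]. Speed limits (rad/s): [2.57, 2.57, 3.14, 3.14, 3.14, 3.14, 3.14].

## Interface

Orientations are given as a unit quaternion [x, y, z, w].
In Python, from cell import bot, vision gives the robot as it stands.
- The arm moves only by the tool move_arm, never from a script. Its argument "plan" is a list of rows, each an object with "fingers": the finger opening in mm, from 0 to 91.9; "travel": the shift along the tool's x, y, z in units of 25 mm (1.0 is 25 mm), a list of three; "yaw": the turn about the tool's z in units of 5 degrees (1.0 is 5 degrees). In form: [{"fingers": fingers, "travel": [dx, dy, dz], "yaw": yaw}, ...]. A call has exactly 10 rows; each row is the pose to reach, as a shift and turn from the pose commanded when the call began, along the tool's axes at that moment; what a row does not reach only later rows make up. A row lasts 1/10 s, in which the tool goes at most 50 mm and 8.59 degrees, less where a joint would pass 70% of its speed; a pose out of reach is approached as far as the arm can. A call with a gripper value outside its range is refused whole. The fingers move at their own pace and stop on an object; "force" is the grip in N (left out, the last holds). Time passes only in rows, so rows that repeat a pose let the fingers close, or fill a call up. It gives the time, the measured TCP pose, the force, the opening and the grip force at its end, in the units of the state.
- bot.sense(): the state, without advancing time (a new reading comes with each control period).
- vision.grab_frame(name): name is "side" or "top"; returns (picture, depth): 480x640x3 uint8, red, green, blue; 480x640 float32, m along the optical axis (not along the pixel's ray), 0 where there is no reading.
- vision.camera_model(name): a dict with "fovy" (degrees; the focal length in pixels is half the picture's height over the tangent of half this angle, whatever the lens; pixels are square), "cx", "cy" (the principal point, pixels), "cam_to_world" (4x4, takes a point from camera to world coordinates). Camera axes: x right, y down, z forward; pixel columns grow to the right and rows downward; lengths in m; the calibration is good to about 2 mm. A picture is of the moment at which its call begins. camera_model takes no time and is no camera call.
- bot.sign_off(): hands the job in; it is judged then, once.
The state is a dict: "t": time; "q": joint angles; "qvel": joint speeds; "joint_efforts": joint torques, N m; "ee_pos": TCP position; "orientation": TCP orientation; "ft_force": force on the tool from outside, world axes, zero at the start; "moment": the same for the moment, N m; "gripper_width": finger opening in m; "finger_force": force on a finger pad.
Only numpy, scipy, OpenCV 4.12 (cv2) and the standard library are available. Lean on these libraries where they do the work, as an engineer would, in place of code of your own. Each camera call takes 0.05 s, during which the arm holds its last target. There are 200 camera calls.

## Working session

There is one attempt and no reset: what is moved stays moved. The work goes in short steps, Python scripts to look and compute and a tool call to move; the robot and the scene stay as the last step left them, time stands still between calls to the robot, and variables do not carry over. Pictures are saved under pics/ and viewed, at most 14 in all, crops included, and the job is handed in when it is done.

Besides the shell and the picture viewer there is one more tool, called after ">>>" as name([rows], argument=value, ...), one row to a line, values as JSON. move_arm: Moves the arm, as the interface text tells. Its arguments: {"type":"object","properties":{"plan":{"type":"array"},"force":{"type":"number"}},"required":["plan"]}

```bash
mkdir -p pics; python3 - <<'E'
from cell import bot, vision
import cv2,numpy as np
for n in ("top","side"):
    p,d=vision.grab_frame(n); cv2.imwrite(f"pics/{n}0.png",p[:,:,::-1]); np.save(f"{n}d.npy",d)
    m=vision.camera_model(n); print(n,m)
s=bot.sense(); print(s)
E
```

```text
top {'fovy': 50.30925355007323, 'cx': 305.80671787791647, 'cy': 239.1955296280821, 'cam_to_world': array([[-0.02743964, -0.99481976,  0.09788114,  0.46083463],
       [-0.99961363,  0.02687326, -0.00710035,  0.00437764],
       [ 0.00443318, -0.09803816, -0.99517278,  0.95078942],
       [ 0.        ,  0.        ,  0.        ,  1.        ]])}
side {'fovy': 55.73785121444212, 'cx': 320.1959252511661, 'cy': 238.28059793233766, 'cam_to_world': array([[ 0.75639593, -0.32431904,  0.56805137,  0.13127278],
       [-0.65408619, -0.38303251,  0.65227092, -0.4532326 ],
       [ 0.00603827, -0.86492962, -0.50185684,  0.41030629],
       [ 0.        ,  0.        ,  0.        ,  1.        ]])}
{'t': 0.1, 'q': array([-1.38101095,  0.4682963 , -0.01161581,  1.6035291 ,  0.0060039 ,
        1.07141836, -0.05628905]), 'qvel': array([ 0.00014277, -0.00096495,  0.00134684, -0.00281769, -0.00097606,
        0.00020707, -0.00027819]), 'joint_efforts': array([ 6.96484258e-04, -5.21643126e+01, -1.26964800e-02, -2.44367748e+01,
       -5.68548229e-02,  1.40005059e-02,  4.83076985e-05]), 'ee_pos': array([0.14990709, 0.63207541, 0.30183185]), 'orientation': array([ 1.16149920e-01,  9.93231364e-01, -8.07437312e-04, -3.70067455e-05]), 'ft_force': array([-1.11878033, -0.72378463, -0.47631398]), 'moment': array([ 0.02381531, -0.02202992, -0.06399422]), 'finger_force': 0.0, 'gripper_width': 0.09217289730246099}
```

View pics/top0.png

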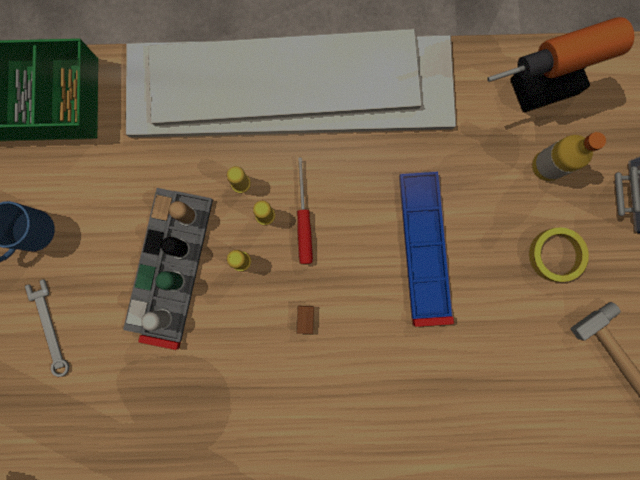

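View pics/side0.png

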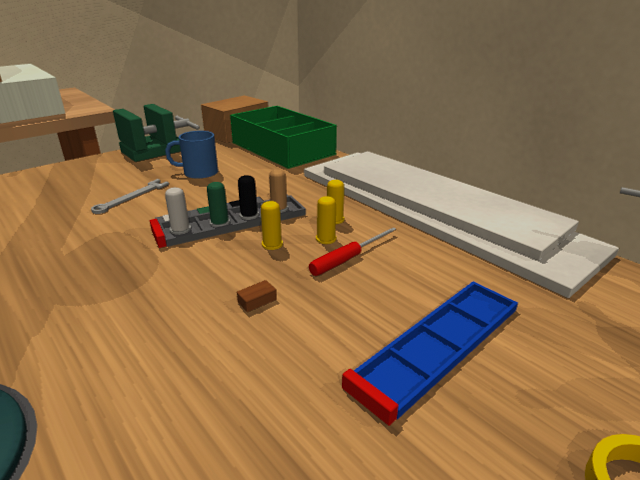

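The top view shows the grey rack on the left with its stop at (160,341). From the stop outward it holds white (155,321), green (168,281), black (174,247) and beech (181,212). The blue rack is on the right with its stop at (432,321). Three yellow look-alikes stand between the racks. The side view agrees.

```bash
cat > h.py <<'E'
import numpy as np,cv2
from cell import bot,vision
def cloud(n,p=None,d=None):
    if p is None: p,d=vision.grab_frame(n)
    m=vision.camera_model(n); f=240/np.tan(np.radians(m["fovy"]/2))
    v,u=np.mgrid[:480,:640]
    P=np.stack([(u-m["cx"])/f*d,(v-m["cy"])/f*d,d,np.ones_like(d)],-1)@m["cam_to_world"].T
    return p,P[...,:3]
def go(target,yaw_deg=None,s=None):
    """travel units to bring TCP to target (world), and yaw units to put tool y at angle yaw_deg (mod 180)"""
    from scipy.spatial.transform import Rotation as R
    s=s or bot.sense(); r=R.from_quat(s["orientation"]).as_matrix()
    t=r.T@(np.array(target)-s["ee_pos"])/0.025
    a=np.degrees(np.arctan2(r[1,1],r[0,1])); dy=0
    if yaw_deg is not None: dy=-((yaw_deg-a+90)%180-90)/5   # tool z down
    return np.round(t,2),round(dy,2)
E
python3 - <<'E'
from h import *
p=cv2.imread("pics/top0.png")[:,:,::-1]; d=np.load("topd.npy")
p,P=cloud("top",p,d); hsv=cv2.cvtColor(np.ascontiguousarray(p),cv2.COLOR_RGB2HSV)
H,S,V=[hsv[...,i].astype(int) for i in range(3)]
Z=P[...,2]; u=np.arange(640)[None,:]+0*Z
blue=(H>105)&(H<130)&(S>150)&(u>380)&(u<470)&(Z>-.01)
v=np.arange(480)[:,None]+0*Z
print("table z",np.median(Z[350:400,250:400]))
r=cv2.minAreaRect((P[blue][:,:2]*1000).astype(np.float32)); print("blue",r)
red=((H<8)|(H>172))&(S>150)&(v>300)
for a,b in((100,220),(380,470)):
    k=red&(u>a)&(u<b); Q=P[k]; print("red",k.sum(),np.median(Q,0),cv2.minAreaRect((Q[:,:2]*1000).astype(np.float32)))
k=(Z>.065)&(u>110)&(u<290)&(v>150)&(v<350)
n,l,st,c=cv2.connectedComponentsWithStats(k.astype(np.uint8))
for i in range(1,n):
    if st[i,4]>20:
        Q=P[l==i]; print(c[i].round(),st[i,4],Q[:,:2].mean(0).round(4),Q[Q[:,2]>Q[:,2].max()-.008][:,:2].mean(0).round(4),Q[:,2].max().round(3))
# grey rack: points z .009-.018 in the region
k=(Z>.003)&(Z<.03)&(u>115)&(u<220)&(v>180)&(v<352)
n,l,st,c=cv2.connectedComponentsWithStats(k.astype(np.uint8)); i=1+st[1:,4].argmax()
print("grey(+ledge+stop)",cv2.minAreaRect((P[l==i][:,:2]*1000).astype(np.float32)))
E
```

```text
table z -0.0020118431463963526
blue ((520.4383544921875, -126.07966613769531), (238.50588989257812, 265.6112060546875), 2.364872932434082)
red 335 [0.37455495 0.26588724 0.02144806] ((403.64208984375, 149.82635498046875), (41.19364547729492, 309.8521423339844), 13.892631530761719)
red 317 [ 0.39752158 -0.22663485  0.02164452] ((397.6361389160156, -231.51022338867188), (13.595046997070312, 78.65718078613281), 2.288591146469116)
[235. 175.] 266 [0.6623 0.1179] [0.6633 0.1182] 0.082
[178. 210.] 296 [0.6019 0.2159] [0.4608 0.0044] 0.951
[261. 210.] 266 [0.5998 0.0731] [0.4608 0.0044] 0.951
[170. 246.] 300 [0.5414 0.2298] [0.542 0.232] 0.088
[236. 259.] 278 [0.5159 0.1186] [0.4608 0.0044] 0.951
[165. 280.] 305 [0.4827 0.2391] [0.4826 0.2408] 0.088
[151. 321.] 319 [0.4154 0.2616] [0.4608 0.0044] 0.951
grey(+ledge+stop) ((509.02923583984375, 255.3273162841797), (109.52839660644531, 283.1288146972656), 76.63773345947266)
```

```bash
python3 - <<'E'
from h import *
p=cv2.imread("pics/top0.png")[:,:,::-1]; d=np.load("topd.npy")
p,P=cloud("top",p,d); Z=P[...,2]; ok=(d>0)&(Z<.12); v,u=np.mgrid[:480,:640]
k=ok&(Z>.0035)&(Z<.03)&(u>385)&(u<470)&(v>160)&(v<335)
n,l,st,c=cv2.connectedComponentsWithStats(k.astype(np.uint8)); i=1+st[1:,4].argmax()
r=cv2.minAreaRect((P[l==i][:,:2]*1000).astype(np.float32)); print("blue",r)
(cx,cy),_,a=r; a=np.radians(a if abs(a)<45 else a-90); X=np.array([np.cos(a),np.sin(a)])
o=np.array([cx,cy])+7*X
for x in(-99,-33,33,99): print(x,(o+x*X).round(1))
for x,y in((178,210),(170,246),(165,280),(151,321),(236,259)):
    Q=P[ok&(Z>.06)&(np.hypot(u-x,v-y)<18)]; (c,rr)=cv2.minEnclosingCircle((Q[:,:2]*1000).astype(np.float32))
    T=Q[Q[:,2]>.076]; print(Q[:,:2].mean(0).round(4),T[:,:2].mean(0).round(4),np.round(c,1),round(rr,1))
for t in ([.415,.261,.19],): print(go(t,76.6))
E
```

```text
blue ((530.7840576171875, -222.16944885253906), (285.01544189453125, 72.69866180419922), 2.4721460342407227)
-99 [ 438.9 -226.1]
-33 [ 504.8 -223.3]
33 [ 570.7 -220.4]
99 [ 636.7 -217.6]
[0.6021 0.2164] [0.6032 0.2178] [603.5 218.5] 16.1
[0.5413 0.2294] [0.542  0.2311] [542.3 232.1] 16.5
[0.4826 0.2388] [0.4827 0.2405] [482.8 241.3] 16.4
[0.4152 0.262 ] [0.4151 0.2641] [414.9 264.6] 16.1
[0.5161 0.1192] [0.5172 0.1203] [516.6 120.3] 16.2
(array([-13.74, -11.99,   4.49]), np.float64(0.01))
```

>>> move_arm([
  {"fingers": 60, "travel": [-1.4, -1.2, 0], "yaw": 0},
  {"fingers": 60, "travel": [-3, -2.6, 0], "yaw": 0},
  {"fingers": 60, "travel": [-4.5, -4, 0], "yaw": 0},
  {"fingers": 60, "travel": [-6, -5.3, 0], "yaw": 0},
  {"fingers": 60, "travel": [-7.5, -6.6, 0], "yaw": 0},
  {"fingers": 60, "travel": [-9, -7.9, 0], "yaw": 0},
  {"fingers": 60, "travel": [-10.5, -9.2, 0], "yaw": 0},
  {"fingers": 60, "travel": [-12, -10.5, 1], "yaw": 0},
  {"fingers": 60, "travel": [-13.2, -11.5, 2.5], "yaw": 0},
  {"fingers": 60, "travel": [-13.7, -11.9, 4], "yaw": 0},
])

```text
t: 1.1
ee_pos: [0.4165, 0.2625, 0.2049]
orientation: [0.118, 0.993, 0.001, 0.002]
ft_force: [0.8, 1.1, -1.1]
gripper_width: 0.0601
finger_force: 0.0
```

```bash
python3 - <<'E'
from h import *
s=bot.sense();print(s["t"],s["ee_pos"],s["ft_force"])
print(go([.415,.263,.124],76.6,s))
p,d=vision.grab_frame("side");cv2.imwrite("pics/s1.png",p[150:350,100:500,::-1])
E
```

```text
1.1 [0.41650688 0.2625298  0.20485747] [ 0.77586048  1.0885066  -1.07096228]
(array([ 0.07, -0.01,  3.23]), np.float64(-0.03))
```

View pics/s1.png

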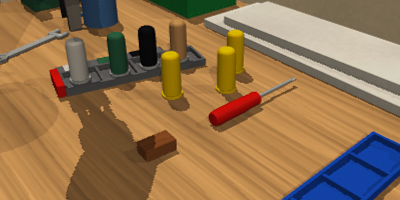

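The crop shows the fingertips at (70,15), just above the white foot (75,45), so the alignment is good. Descend and grip.

>>> move_arm([
  {"fingers": 60, "travel": [0.06, 0, 1.2], "yaw": 0},
  {"fingers": 60, "travel": [0.06, 0, 2.4], "yaw": 0},
  {"fingers": 60, "travel": [0.06, 0, 3.0], "yaw": 0},
  {"fingers": 60, "travel": [0.06, 0, 3.2], "yaw": 0},
  {"fingers": 25, "travel": [0.06, 0, 3.2], "yaw": 0},
  {"fingers": 25, "travel": [0.06, 0, 3.2], "yaw": 0},
  {"fingers": 25, "travel": [0.06, 0, 3.2], "yaw": 0},
  {"fingers": 25, "travel": [0.06, 0, 3.2], "yaw": 0},
  {"fingers": 25, "travel": [0.06, 0, 3.2], "yaw": 0},
  {"fingers": 25, "travel": [0.06, 0, 3.2], "yaw": 0},
], force=25)

```text
t: 2.15
ee_pos: [0.4131, 0.2655, 0.1252]
orientation: [0.116, 0.993, 0.001, 0.001]
ft_force: [0.1, 1.4, 6.6]
gripper_width: 0.0326
finger_force: 25.0
```

>>> move_arm([
  {"fingers": 25, "travel": [0, 0, -0.5], "yaw": 0},
  {"fingers": 25, "travel": [0, 0, -1.5], "yaw": 0},
  {"fingers": 25, "travel": [0, 0, -2.8], "yaw": 0},
  {"fingers": 25, "travel": [0, 0, -4], "yaw": 0},
  {"fingers": 25, "travel": [-0.3, -0.4, -5], "yaw": 0},
  {"fingers": 25, "travel": [-1, -1.3, -5.3], "yaw": 0},
  {"fingers": 25, "travel": [-2, -2.5, -5.4], "yaw": 0},
  {"fingers": 25, "travel": [-3, -3.8, -5.4], "yaw": 0},
  {"fingers": 25, "travel": [-4, -5.1, -5.4], "yaw": 0},
  {"fingers": 25, "travel": [-5, -6.4, -5.4], "yaw": 0},
])

```text
t: 3.15
ee_pos: [0.4973, 0.0788, 0.26]
orientation: [0.116, 0.993, 0.0, 0.0]
ft_force: [-0.1, 0.2, -1.5]
gripper_width: 0.0324
finger_force: 25.0
```

>>> move_arm([
  {"fingers": 25, "travel": [-1, -1.3, 0], "yaw": 0},
  {"fingers": 25, "travel": [-2, -2.6, 0], "yaw": 0},
  {"fingers": 25, "travel": [-3, -3.9, 0], "yaw": 0},
  {"fingers": 25, "travel": [-4, -5.2, 0], "yaw": 0},
  {"fingers": 25, "travel": [-5, -6.5, 0], "yaw": 0},
  {"fingers": 25, "travel": [-6, -7.7, 0], "yaw": 0},
  {"fingers": 25, "travel": [-7, -8.9, 0], "yaw": 0},
  {"fingers": 25, "travel": [-7.8, -9.9, 0], "yaw": 0},
  {"fingers": 25, "travel": [-8.2, -10.3, 0], "yaw": 0},
  {"fingers": 25, "travel": [-8.2, -10.3, 0], "yaw": 0},
])

```text
t: 4.15
ee_pos: [0.6371, -0.219, 0.2592]
orientation: [0.118, 0.993, -0.0, -0.0]
ft_force: [-0.1, 1.4, -1.1]
gripper_width: 0.0327
finger_force: 25.0
```

```bash
python3 - <<'E'
from h import *
s=bot.sense();print(s["t"],s["ee_pos"],s["ft_force"],s["gripper_width"])
print(go([.6367,-.2176,.127],76.6,s))
p,d=vision.grab_frame("side");cv2.imwrite("pics/s2.png",p[:,:,::-1])
E
```

```text
4.15 [ 0.63706252 -0.21904908  0.25919597] [-0.12975658  1.35728524 -1.05329072] 0.03267823042729366
(array([0.03, 0.06, 5.29]), np.float64(-0.02))
```

View pics/s2.png

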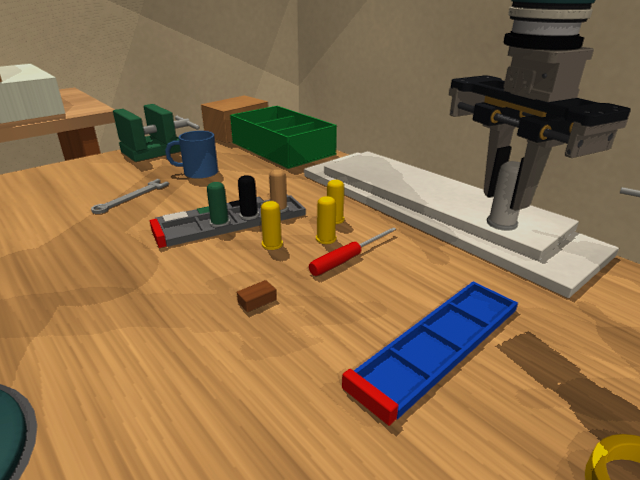

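White hangs upright at (505,200) over the far pocket. Lower it, release, and lift.

>>> move_arm([
  {"fingers": 25, "travel": [0.03, 0.06, 1.2], "yaw": 0},
  {"fingers": 25, "travel": [0.03, 0.06, 2.6], "yaw": 0},
  {"fingers": 25, "travel": [0.03, 0.06, 3.9], "yaw": 0},
  {"fingers": 25, "travel": [0.03, 0.06, 4.6], "yaw": 0},
  {"fingers": 25, "travel": [0.03, 0.06, 4.9], "yaw": 0},
  {"fingers": 25, "travel": [0.03, 0.06, 5.1], "yaw": 0},
  {"fingers": 25, "travel": [0.03, 0.06, 5.25], "yaw": 0},
  {"fingers": 25, "travel": [0.03, 0.06, 5.32], "yaw": 0},
  {"fingers": 25, "travel": [0.03, 0.06, 5.34], "yaw": 0},
  {"fingers": 25, "travel": [0.03, 0.06, 5.34], "yaw": 0},
])

```text
t: 5.2
ee_pos: [0.6373, -0.2159, 0.1265]
orientation: [0.116, 0.993, -0.0, 0.001]
ft_force: [-0.5, 0.1, -0.9]
gripper_width: 0.0325
finger_force: 25.0
```

>>> move_arm([
  {"fingers": 40, "travel": [0, 0, 0], "yaw": 0},
  {"fingers": 60, "travel": [0, 0, 0], "yaw": 0},
  {"fingers": 60, "travel": [0, 0, 0], "yaw": 0},
  {"fingers": 60, "travel": [0, 0, 0], "yaw": 0},
  {"fingers": 60, "travel": [0, 0, -0.6], "yaw": 0},
  {"fingers": 60, "travel": [0, 0, -1.5], "yaw": 0},
  {"fingers": 60, "travel": [0, 0, -2.5], "yaw": 0},
  {"fingers": 60, "travel": [0, 0, -3.4], "yaw": 0},
  {"fingers": 60, "travel": [0, 0, -4], "yaw": 0},
  {"fingers": 60, "travel": [0, 0, -4], "yaw": 0},
])

```text
t: 6.2
ee_pos: [0.6381, -0.2162, 0.229]
orientation: [0.116, 0.993, -0.0, 0.003]
ft_force: [-0.4, -1.4, -0.4]
gripper_width: 0.06
finger_force: 0.0
```

```bash
python3 - <<'E'
from h import *
s=bot.sense();print(s["t"],s["ee_pos"],s["ft_force"],s["gripper_width"])
for t in ([.4827,.240,.205],[.4827,.240,.125]): print(go(t,76.6,s))
p,d=vision.grab_frame("side");cv2.imwrite("pics/s3.png",p[:,:,::-1])
E
```

```text
6.2 [ 0.63811725 -0.21624955  0.22901507] [-0.39010815 -1.36933379 -0.37404919] 0.06001131860581506
(array([10.27, 16.32,  0.91]), np.float64(0.01))
(array([10.28, 16.32,  4.11]), np.float64(0.01))
```

View pics/s3.png

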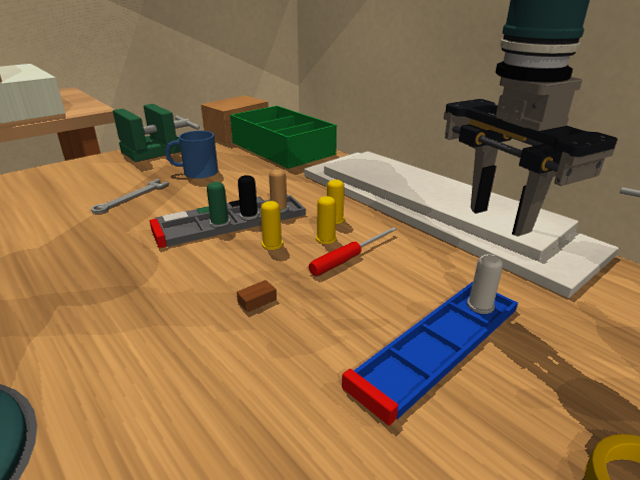

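White stands in the far pocket, with its base at (482,308). Next is green.

>>> move_arm([
  {"fingers": 60, "travel": [1, 1.6, 0], "yaw": 0},
  {"fingers": 60, "travel": [2, 3.2, 0], "yaw": 0},
  {"fingers": 60, "travel": [3, 4.8, 0], "yaw": 0},
  {"fingers": 60, "travel": [4, 6.4, 0], "yaw": 0},
  {"fingers": 60, "travel": [5, 8, 0], "yaw": 0},
  {"fingers": 60, "travel": [6, 9.6, 0], "yaw": 0},
  {"fingers": 60, "travel": [7.1, 11.3, 0], "yaw": 0},
  {"fingers": 60, "travel": [8.2, 13, 0], "yaw": 0},
  {"fingers": 60, "travel": [9.3, 14.7, 0.1], "yaw": 0},
  {"fingers": 60, "travel": [10.3, 16.3, 0.3], "yaw": 0},
])

```text
t: 7.25
ee_pos: [0.479, 0.2418, 0.2175]
orientation: [0.116, 0.993, -0.0, -0.0]
ft_force: [-0.2, 0.9, 1.2]
gripper_width: 0.0602
finger_force: 0.0
```

```bash
python3 - <<'E'
from h import *
s=bot.sense();print(s["t"],s["ee_pos"])
print(go([.4827,.240,.125],76.6,s))
p,P=cloud("top"); Z=P[...,2]
k=(Z>.06)&(Z<.1)&(P[...,1]<-.17)&(P[...,1]>-.27)&(P[...,0]>.4)&(P[...,0]<.7)
print(P[k].mean(0), cv2.minEnclosingCircle((P[k][:,:2]*1000).astype(np.float32)))
E
```

```text
7.25 [0.47896144 0.24184469 0.21750048]
(array([-0.17, -0.03,  3.7 ]), np.float64(0.01))
[ 0.63659631 -0.21305209  0.07899669] ((638.2301025390625, -215.2213134765625), 16.16326332092285)
```

>>> move_arm([
  {"fingers": 60, "travel": [-0.1, 0, 0.6], "yaw": 0},
  {"fingers": 60, "travel": [-0.1, 0, 1.8], "yaw": 0},
  {"fingers": 60, "travel": [-0.1, 0, 3.0], "yaw": 0},
  {"fingers": 60, "travel": [-0.1, 0, 3.6], "yaw": 0},
  {"fingers": 60, "travel": [-0.1, 0, 3.7], "yaw": 0},
  {"fingers": 25, "travel": [-0.1, 0, 3.7], "yaw": 0},
  {"fingers": 25, "travel": [-0.1, 0, 3.7], "yaw": 0},
  {"fingers": 25, "travel": [-0.1, 0, 3.7], "yaw": 0},
  {"fingers": 25, "travel": [-0.1, 0, 3.7], "yaw": 0},
  {"fingers": 25, "travel": [-0.1, 0, 3.7], "yaw": 0},
])

```text
t: 8.3
ee_pos: [0.4836, 0.2402, 0.1269]
orientation: [0.116, 0.993, 0.001, 0.001]
ft_force: [0.6, 1.2, 3.9]
gripper_width: 0.0325
finger_force: 25.0
```

```bash
python3 - <<'E'
from h import *
s=bot.sense();print(s["t"],s["ee_pos"],s["ft_force"],s["gripper_width"],s["finger_force"])
print(go([.5707,-.2200,.26],76.6,s))
E
```

```text
8.3 [0.48362363 0.2402269  0.12689382] [0.57853131 1.17328824 3.89541082] 0.032524124767919695 24.961835246031114
(array([ -7.64, -17.1 ,  -5.35]), np.float64(0.01))
```

>>> move_arm([
  {"fingers": 25, "travel": [0, 0, -0.5], "yaw": 0},
  {"fingers": 25, "travel": [0, 0, -1.5], "yaw": 0},
  {"fingers": 25, "travel": [0, 0, -2.8], "yaw": 0},
  {"fingers": 25, "travel": [0, 0, -4], "yaw": 0},
  {"fingers": 25, "travel": [-0.2, -0.5, -5], "yaw": 0},
  {"fingers": 25, "travel": [-0.6, -1.4, -5.3], "yaw": 0},
  {"fingers": 25, "travel": [-1.2, -2.7, -5.4], "yaw": 0},
  {"fingers": 25, "travel": [-1.8, -4.1, -5.4], "yaw": 0},
  {"fingers": 25, "travel": [-2.4, -5.5, -5.4], "yaw": 0},
  {"fingers": 25, "travel": [-3, -6.9, -5.4], "yaw": 0},
])

```text
t: 9.3
ee_pos: [0.5155, 0.0528, 0.2614]
orientation: [0.116, 0.993, 0.0, -0.0]
ft_force: [1.3, 0.5, -2.1]
gripper_width: 0.0329
finger_force: 24.9
```

>>> move_arm([
  {"fingers": 25, "travel": [-0.6, -1.4, 0], "yaw": 0},
  {"fingers": 25, "travel": [-1.2, -2.8, 0], "yaw": 0},
  {"fingers": 25, "travel": [-1.8, -4.2, 0], "yaw": 0},
  {"fingers": 25, "travel": [-2.4, -5.6, 0], "yaw": 0},
  {"fingers": 25, "travel": [-3, -7, 0], "yaw": 0},
  {"fingers": 25, "travel": [-3.6, -8.3, 0], "yaw": 0},
  {"fingers": 25, "travel": [-4.2, -9.4, 0], "yaw": 0},
  {"fingers": 25, "travel": [-4.6, -10.1, 0], "yaw": 0},
  {"fingers": 25, "travel": [-4.6, -10.2, 0], "yaw": 0},
  {"fingers": 25, "travel": [-4.6, -10.2, 0], "yaw": 0},
])

```text
t: 10.3
ee_pos: [0.5683, -0.2202, 0.2608]
orientation: [0.117, 0.993, 0.0, -0.001]
ft_force: [-0.0, -0.3, -1.8]
gripper_width: 0.0327
finger_force: 24.9
```

```bash
python3 - <<'E'
from h import *
s=bot.sense();print(s["t"],s["ee_pos"],s["ft_force"],s["gripper_width"],s["finger_force"])
print(go([.5707,-.2200,.1265],76.6,s))
E
```

```text
10.3 [ 0.56831739 -0.22024031  0.26075799] [-0.04667554 -0.28770134 -1.75462277] 0.032719344345157456 24.947938551194966
(array([-0.1 ,  0.03,  5.37]), np.float64(-0.0))
```

>>> move_arm([
  {"fingers": 25, "travel": [0, 0, 1.2], "yaw": 0},
  {"fingers": 25, "travel": [-0.1, 0, 2.6], "yaw": 0},
  {"fingers": 25, "travel": [-0.1, 0, 3.9], "yaw": 0},
  {"fingers": 25, "travel": [-0.1, 0, 4.6], "yaw": 0},
  {"fingers": 25, "travel": [-0.1, 0, 4.9], "yaw": 0},
  {"fingers": 25, "travel": [-0.1, 0, 5.1], "yaw": 0},
  {"fingers": 25, "travel": [-0.1, 0, 5.25], "yaw": 0},
  {"fingers": 25, "travel": [-0.1, 0, 5.35], "yaw": 0},
  {"fingers": 25, "travel": [-0.1, 0, 5.38], "yaw": 0},
  {"fingers": 25, "travel": [-0.1, 0, 5.38], "yaw": 0},
])

```text
t: 11.3
ee_pos: [0.5719, -0.2208, 0.127]
orientation: [0.116, 0.993, 0.0, 0.001]
ft_force: [0.6, 0.4, 0.1]
gripper_width: 0.0328
finger_force: 25.0
```

>>> move_arm([
  {"fingers": 40, "travel": [0, 0, 0], "yaw": 0},
  {"fingers": 60, "travel": [0, 0, 0], "yaw": 0},
  {"fingers": 60, "travel": [0, 0, 0], "yaw": 0},
  {"fingers": 60, "travel": [0, 0, 0], "yaw": 0},
  {"fingers": 60, "travel": [0, 0, -0.6], "yaw": 0},
  {"fingers": 60, "travel": [0, 0, -1.5], "yaw": 0},
  {"fingers": 60, "travel": [0, 0, -2.5], "yaw": 0},
  {"fingers": 60, "travel": [0, 0, -3.4], "yaw": 0},
  {"fingers": 60, "travel": [0, 0, -4], "yaw": 0},
  {"fingers": 60, "travel": [0, 0, -4], "yaw": 0},
])

```text
t: 12.3
ee_pos: [0.5726, -0.2213, 0.2292]
orientation: [0.116, 0.993, -0.0, 0.002]
ft_force: [-0.3, -1.1, 0.4]
gripper_width: 0.06
finger_force: 0.0
```

```bash
python3 - <<'E'
from h import *
s=bot.sense();print(s["t"],s["ee_pos"],s["ft_force"],s["gripper_width"])
print(go([.542,.2315,.125],76.6,s))
p,d=vision.grab_frame("side");cv2.imwrite("pics/s4.png",p[:,:,::-1])
E
```

```text
12.3 [ 0.57263786 -0.22130148  0.22917882] [-0.32742357 -1.06733797  0.4247766 ] 0.06001042151591415
(array([ 5.39, 17.34,  4.14]), np.float64(0.01))
```

View pics/s4.png

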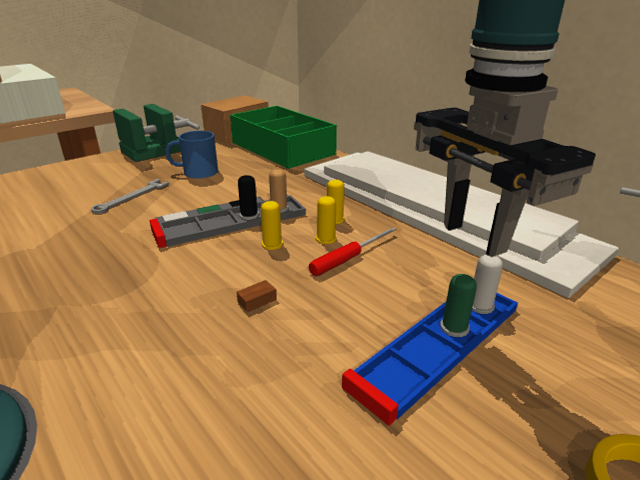

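Green stands at (457,330) in the third pocket from the stop, and both placed feet are upright. Next is black.

>>> move_arm([
  {"fingers": 60, "travel": [0.5, 1.7, 0], "yaw": 0},
  {"fingers": 60, "travel": [1, 3.4, 0], "yaw": 0},
  {"fingers": 60, "travel": [1.6, 5.1, 0], "yaw": 0},
  {"fingers": 60, "travel": [2.1, 6.8, 0], "yaw": 0},
  {"fingers": 60, "travel": [2.6, 8.5, 0], "yaw": 0},
  {"fingers": 60, "travel": [3.2, 10.3, 0], "yaw": 0},
  {"fingers": 60, "travel": [3.8, 12.1, 0], "yaw": 0},
  {"fingers": 60, "travel": [4.4, 13.9, 0], "yaw": 0},
  {"fingers": 60, "travel": [4.9, 15.7, 0.1], "yaw": 0},
  {"fingers": 60, "travel": [5.4, 17.3, 0.3], "yaw": 0},
])

```text
t: 13.35
ee_pos: [0.539, 0.2336, 0.2177]
orientation: [0.116, 0.993, -0.0, -0.001]
ft_force: [0.7, -0.3, 0.1]
gripper_width: 0.0601
finger_force: 0.0
```

```bash
python3 - <<'E'
from h import *
p,d=vision.grab_frame("side")
s=bot.sense();print(s["t"],s["ee_pos"])
print(go([.542,.2315,.126],76.6,s))
E
```

```text
13.4 [0.5369632  0.24194955 0.2164843 ]
(array([-0.3 , -0.37,  3.62]), np.float64(0.13))
```

>>> move_arm([
  {"fingers": 60, "travel": [0, 0, 0], "yaw": 0},
  {"fingers": 60, "travel": [0, 0, 0], "yaw": 0},
  {"fingers": 60, "travel": [0, 0, 0], "yaw": 0},
  {"fingers": 60, "travel": [0, 0, 0], "yaw": 0},
  {"fingers": 60, "travel": [0, 0, 0.3], "yaw": 0},
  {"fingers": 60, "travel": [0, 0, 0.6], "yaw": 0},
  {"fingers": 60, "travel": [0, 0, 0.6], "yaw": 0},
  {"fingers": 60, "travel": [0, 0, 0.6], "yaw": 0},
  {"fingers": 60, "travel": [0, 0, 0.6], "yaw": 0},
  {"fingers": 60, "travel": [0, 0, 0.6], "yaw": 0},
])

```text
t: 14.4
ee_pos: [0.5401, 0.2313, 0.204]
orientation: [0.116, 0.993, 0.0, 0.0]
ft_force: [0.1, 0.6, 0.1]
gripper_width: 0.0601
finger_force: 0.0
```

```bash
python3 - <<'E'
from h import *
s=bot.sense();print(s["t"],s["ee_pos"])
print(go([.542,.2315,.126],76.6,s))
E
```

```text
14.4 [0.54010316 0.23127996 0.20400935]
(array([-0.07,  0.03,  3.12]), np.float64(0.01))
```

>>> move_arm([
  {"fingers": 60, "travel": [-0.1, 0, 1.2], "yaw": 0},
  {"fingers": 60, "travel": [-0.1, 0, 2.4], "yaw": 0},
  {"fingers": 60, "travel": [-0.1, 0, 3.0], "yaw": 0},
  {"fingers": 60, "travel": [-0.1, 0, 3.1], "yaw": 0},
  {"fingers": 60, "travel": [-0.1, 0, 3.1], "yaw": 0},
  {"fingers": 25, "travel": [-0.1, 0, 3.1], "yaw": 0},
  {"fingers": 25, "travel": [-0.1, 0, 3.1], "yaw": 0},
  {"fingers": 25, "travel": [-0.1, 0, 3.1], "yaw": 0},
  {"fingers": 25, "travel": [-0.1, 0, 3.1], "yaw": 0},
  {"fingers": 25, "travel": [-0.1, 0, 3.1], "yaw": 0},
])

```text
t: 15.4
ee_pos: [0.5429, 0.2311, 0.1271]
orientation: [0.116, 0.993, 0.001, 0.001]
ft_force: [1.5, 1.0, 3.7]
gripper_width: 0.0322
finger_force: 25.0
```

```bash
python3 - <<'E'
from h import *
s=bot.sense();print(s["t"],s["ee_pos"],s["ft_force"],s["gripper_width"],s["finger_force"])
print(go([.5048,-.2225,.26],76.6,s))
E
```

```text
15.4 [0.54286896 0.23111251 0.12709082] [1.53438585 1.00182589 3.74301775] 0.03218155830824794 24.963570081163198
(array([ -2.71, -18.  ,  -5.34]), np.float64(0.01))
```

>>> move_arm([
  {"fingers": 25, "travel": [0, 0, -0.5], "yaw": 0},
  {"fingers": 25, "travel": [0, 0, -1.5], "yaw": 0},
  {"fingers": 25, "travel": [0, 0, -2.8], "yaw": 0},
  {"fingers": 25, "travel": [0, 0, -4], "yaw": 0},
  {"fingers": 25, "travel": [0, -0.4, -5], "yaw": 0},
  {"fingers": 25, "travel": [-0.2, -1.4, -5.3], "yaw": 0},
  {"fingers": 25, "travel": [-0.4, -2.8, -5.4], "yaw": 0},
  {"fingers": 25, "travel": [-0.6, -4.3, -5.4], "yaw": 0},
  {"fingers": 25, "travel": [-0.9, -5.8, -5.4], "yaw": 0},
  {"fingers": 25, "travel": [-1.1, -7.3, -5.4], "yaw": 0},
])

```text
t: 16.4
ee_pos: [0.5265, 0.0449, 0.2619]
orientation: [0.116, 0.993, -0.0, -0.0]
ft_force: [0.8, 0.1, -1.6]
gripper_width: 0.0323
finger_force: 25.0
```

>>> move_arm([
  {"fingers": 25, "travel": [-0.2, -1.5, 0], "yaw": 0},
  {"fingers": 25, "travel": [-0.4, -3, 0], "yaw": 0},
  {"fingers": 25, "travel": [-0.7, -4.5, 0], "yaw": 0},
  {"fingers": 25, "travel": [-0.9, -6, 0], "yaw": 0},
  {"fingers": 25, "travel": [-1.1, -7.5, 0], "yaw": 0},
  {"fingers": 25, "travel": [-1.3, -8.8, 0], "yaw": 0},
  {"fingers": 25, "travel": [-1.5, -9.9, 0], "yaw": 0},
  {"fingers": 25, "travel": [-1.6, -10.5, 0], "yaw": 0},
  {"fingers": 25, "travel": [-1.6, -10.7, 0], "yaw": 0},
  {"fingers": 25, "travel": [-1.6, -10.7, 0], "yaw": 0},
])

```text
t: 17.4
ee_pos: [0.5037, -0.2231, 0.2614]
orientation: [0.117, 0.993, 0.0, -0.0]
ft_force: [-0.4, 0.7, -1.8]
gripper_width: 0.0323
finger_force: 25.0
```

```bash
python3 - <<'E'
from h import *
s=bot.sense();print(s["t"],s["ee_pos"],s["ft_force"],s["gripper_width"],s["finger_force"])
print(go([.5048,-.2225,.1268],76.6,s))
E
```

```text
17.4 [ 0.50365314 -0.22311018  0.26141315] [-0.38178493  0.686907   -1.84620576] 0.03233784755639908 24.95315952692181
(array([-0.04,  0.03,  5.38]), np.float64(-0.0))
```

>>> move_arm([
  {"fingers": 25, "travel": [0, 0, 1.2], "yaw": 0},
  {"fingers": 25, "travel": [0, 0, 2.6], "yaw": 0},
  {"fingers": 25, "travel": [0, 0, 3.9], "yaw": 0},
  {"fingers": 25, "travel": [0, 0, 4.6], "yaw": 0},
  {"fingers": 25, "travel": [0, 0, 4.9], "yaw": 0},
  {"fingers": 25, "travel": [0, 0, 5.1], "yaw": 0},
  {"fingers": 25, "travel": [0, 0, 5.25], "yaw": 0},
  {"fingers": 25, "travel": [0, 0, 5.35], "yaw": 0},
  {"fingers": 25, "travel": [0, 0, 5.4], "yaw": 0},
  {"fingers": 25, "travel": [0, 0, 5.4], "yaw": 0},
])

```text
t: 18.4
ee_pos: [0.5047, -0.2228, 0.1271]
orientation: [0.116, 0.993, 0.0, 0.001]
ft_force: [-0.2, 1.4, 1.7]
gripper_width: 0.0325
finger_force: 25.0
```

>>> move_arm([
  {"fingers": 40, "travel": [0, 0, 0], "yaw": 0},
  {"fingers": 60, "travel": [0, 0, 0], "yaw": 0},
  {"fingers": 60, "travel": [0, 0, 0], "yaw": 0},
  {"fingers": 60, "travel": [0, 0, 0], "yaw": 0},
  {"fingers": 60, "travel": [0, 0, -0.6], "yaw": 0},
  {"fingers": 60, "travel": [0, 0, -1.5], "yaw": 0},
  {"fingers": 60, "travel": [0, 0, -2.5], "yaw": 0},
  {"fingers": 60, "travel": [0, 0, -3.4], "yaw": 0},
  {"fingers": 60, "travel": [0, 0, -4], "yaw": 0},
  {"fingers": 60, "travel": [0, 0, -4], "yaw": 0},
])

```text
t: 19.4
ee_pos: [0.5053, -0.2233, 0.2288]
orientation: [0.116, 0.993, -0.0, 0.002]
ft_force: [0.3, 0.8, -0.2]
gripper_width: 0.0599
finger_force: 0.0
```

```bash
python3 - <<'E'
from h import *
s=bot.sense();print(s["t"],s["ee_pos"],s["ft_force"],s["gripper_width"])
print(go([.603,.2178,.126],76.6,s))
p,d=vision.grab_frame("side");cv2.imwrite("pics/s5.png",p[:,:,::-1])
E
```

```text
19.4 [ 0.50527413 -0.22328128  0.22884717] [ 0.26151524  0.82663616 -0.2336538 ] 0.05992350853601399
(array([ 0.29, 18.07,  4.12]), np.float64(0.01))
```

View pics/s5.png

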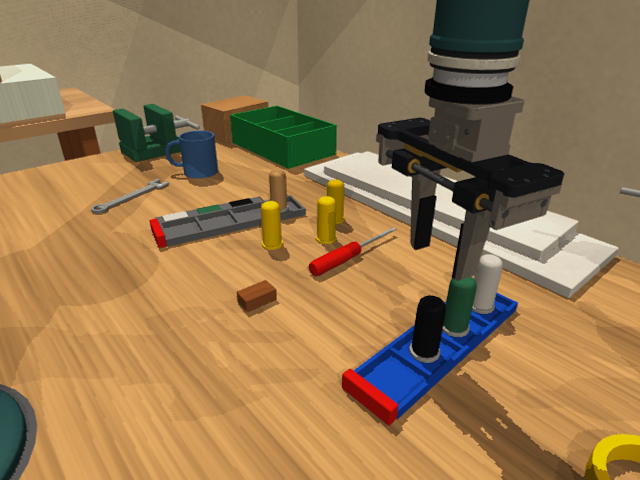

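Black stands at (426,357) in the second pocket from the stop, and only the pocket next to the stop is free. Beech remains, at (278,190).

>>> move_arm([
  {"fingers": 60, "travel": [0, 1.8, 0], "yaw": 0},
  {"fingers": 60, "travel": [0, 3.6, 0], "yaw": 0},
  {"fingers": 60, "travel": [0.1, 5.4, 0], "yaw": 0},
  {"fingers": 60, "travel": [0.1, 7.3, 0], "yaw": 0},
  {"fingers": 60, "travel": [0.1, 9.2, 0], "yaw": 0},
  {"fingers": 60, "travel": [0.2, 11.1, 0], "yaw": 0},
  {"fingers": 60, "travel": [0.2, 13, 0], "yaw": 0},
  {"fingers": 60, "travel": [0.3, 14.9, 0], "yaw": 0},
  {"fingers": 60, "travel": [0.3, 16.7, 0], "yaw": 0},
  {"fingers": 60, "travel": [0.3, 18.1, 0], "yaw": 0},
])

```text
t: 20.45
ee_pos: [0.6006, 0.2226, 0.2245]
orientation: [0.115, 0.993, -0.0, -0.001]
ft_force: [1.0, 0.9, 0.7]
gripper_width: 0.0602
finger_force: 0.0
```

>>> move_arm([
  {"fingers": 60, "travel": [0, 0, 0], "yaw": 0},
  {"fingers": 60, "travel": [0, 0, 0], "yaw": 0},
  {"fingers": 60, "travel": [0, 0, 0], "yaw": 0},
  {"fingers": 60, "travel": [0, 0, 0], "yaw": 0},
  {"fingers": 60, "travel": [0, 0, 0.5], "yaw": 0},
  {"fingers": 60, "travel": [0, 0, 1], "yaw": 0},
  {"fingers": 60, "travel": [0, 0, 1], "yaw": 0},
  {"fingers": 60, "travel": [0, 0, 1], "yaw": 0},
  {"fingers": 60, "travel": [0, 0, 1], "yaw": 0},
  {"fingers": 60, "travel": [0, 0, 1], "yaw": 0},
])

```text
t: 21.45
ee_pos: [0.6016, 0.2193, 0.2017]
orientation: [0.116, 0.993, 0.0, 0.0]
ft_force: [-0.7, 0.3, -0.3]
gripper_width: 0.06
finger_force: 0.0
```

```bash
python3 - <<'E'
from h import *
s=bot.sense();print(s["t"],s["ee_pos"])
print(go([.603,.2178,.126],76.6,s))
E
```

```text
21.45 [0.60164646 0.21929217 0.20171092]
(array([-0.06, -0.05,  3.03]), np.float64(0.01))
```

>>> move_arm([
  {"fingers": 60, "travel": [-0.1, 0, 1.2], "yaw": 0},
  {"fingers": 60, "travel": [-0.1, 0, 2.4], "yaw": 0},
  {"fingers": 60, "travel": [-0.1, 0, 2.9], "yaw": 0},
  {"fingers": 60, "travel": [-0.1, 0, 3.0], "yaw": 0},
  {"fingers": 60, "travel": [-0.1, 0, 3.0], "yaw": 0},
  {"fingers": 25, "travel": [-0.1, 0, 3.0], "yaw": 0},
  {"fingers": 25, "travel": [-0.1, 0, 3.0], "yaw": 0},
  {"fingers": 25, "travel": [-0.1, 0, 3.0], "yaw": 0},
  {"fingers": 25, "travel": [-0.1, 0, 3.0], "yaw": 0},
  {"fingers": 25, "travel": [-0.1, 0, 3.0], "yaw": 0},
])

```text
t: 22.45
ee_pos: [0.6041, 0.2188, 0.1271]
orientation: [0.116, 0.993, 0.0, 0.0]
ft_force: [-0.4, -1.0, 4.7]
gripper_width: 0.0325
finger_force: 25.0
```

```bash
python3 - <<'E'
from h import *
s=bot.sense();print(s["t"],s["ee_pos"],s["ft_force"],s["gripper_width"],s["finger_force"])
print(go([.4389,-.2255,.26],76.6,s))
E
```

```text
22.45 [0.60414577 0.21882749 0.12705942] [-0.44758419 -1.00990705  4.70058328] 0.03248821372830057 25.000924885462155
(array([  2.33, -18.81,  -5.33]), np.float64(0.01))
```

>>> move_arm([
  {"fingers": 25, "travel": [0, 0, -0.5], "yaw": 0},
  {"fingers": 25, "travel": [0, 0, -1.5], "yaw": 0},
  {"fingers": 25, "travel": [0, 0, -2.8], "yaw": 0},
  {"fingers": 25, "travel": [0, 0, -4], "yaw": 0},
  {"fingers": 25, "travel": [0, -0.4, -5], "yaw": 0},
  {"fingers": 25, "travel": [0.2, -1.4, -5.3], "yaw": 0},
  {"fingers": 25, "travel": [0.3, -2.8, -5.4], "yaw": 0},
  {"fingers": 25, "travel": [0.5, -4.3, -5.4], "yaw": 0},
  {"fingers": 25, "travel": [0.7, -5.9, -5.4], "yaw": 0},
  {"fingers": 25, "travel": [0.9, -7.5, -5.4], "yaw": 0},
])

```text
t: 23.45
ee_pos: [0.5376, 0.0399, 0.2618]
orientation: [0.116, 0.993, 0.0, 0.0]
ft_force: [0.3, -0.8, -2.1]
gripper_width: 0.0326
finger_force: 25.0
```

>>> move_arm([
  {"fingers": 25, "travel": [0.2, -1.6, 0], "yaw": 0},
  {"fingers": 25, "travel": [0.4, -3.2, 0], "yaw": 0},
  {"fingers": 25, "travel": [0.6, -4.8, 0], "yaw": 0},
  {"fingers": 25, "travel": [0.8, -6.4, 0], "yaw": 0},
  {"fingers": 25, "travel": [1, -8, 0], "yaw": 0},
  {"fingers": 25, "travel": [1.2, -9.4, 0], "yaw": 0},
  {"fingers": 25, "travel": [1.4, -10.6, 0], "yaw": 0},
  {"fingers": 25, "travel": [1.4, -11.2, 0], "yaw": 0},
  {"fingers": 25, "travel": [1.4, -11.3, 0], "yaw": 0},
  {"fingers": 25, "travel": [1.4, -11.3, 0], "yaw": 0},
])

```text
t: 24.45
ee_pos: [0.4393, -0.2253, 0.2615]
orientation: [0.117, 0.993, 0.0, 0.0]
ft_force: [1.3, 1.1, -1.7]
gripper_width: 0.0324
finger_force: 25.0
```

```bash
python3 - <<'E'
from h import *
s=bot.sense();print(s["t"],s["ee_pos"],s["ft_force"],s["gripper_width"],s["finger_force"])
print(go([.4389,-.2255,.1268],76.6,s))
E
```

```text
24.45 [ 0.43931179 -0.22525581  0.26151642] [ 1.27494999  1.09522099 -1.70330746] 0.03244986785245776 24.999605686862196
(array([ 0.01, -0.02,  5.39]), np.float64(0.0))
```

>>> move_arm([
  {"fingers": 25, "travel": [0, 0, 1.2], "yaw": 0},
  {"fingers": 25, "travel": [0, 0, 2.6], "yaw": 0},
  {"fingers": 25, "travel": [0, 0, 3.9], "yaw": 0},
  {"fingers": 25, "travel": [0, 0, 4.6], "yaw": 0},
  {"fingers": 25, "travel": [0, 0, 4.9], "yaw": 0},
  {"fingers": 25, "travel": [0, 0, 5.1], "yaw": 0},
  {"fingers": 25, "travel": [0, 0, 5.25], "yaw": 0},
  {"fingers": 25, "travel": [0, 0, 5.35], "yaw": 0},
  {"fingers": 25, "travel": [0, 0, 5.4], "yaw": 0},
  {"fingers": 25, "travel": [0, 0, 5.4], "yaw": 0},
])

```text
t: 25.45
ee_pos: [0.4399, -0.2255, 0.127]
orientation: [0.116, 0.993, 0.0, 0.001]
ft_force: [-0.4, 1.6, 1.5]
gripper_width: 0.0327
finger_force: 25.0
```

>>> move_arm([
  {"fingers": 40, "travel": [0, 0, 0], "yaw": 0},
  {"fingers": 60, "travel": [0, 0, 0], "yaw": 0},
  {"fingers": 60, "travel": [0, 0, 0], "yaw": 0},
  {"fingers": 60, "travel": [0, 0, 0], "yaw": 0},
  {"fingers": 60, "travel": [0, 0, -0.6], "yaw": 0},
  {"fingers": 60, "travel": [0, 0, -1.5], "yaw": 0},
  {"fingers": 60, "travel": [0, 0, -2.5], "yaw": 0},
  {"fingers": 60, "travel": [0, 0, -3.4], "yaw": 0},
  {"fingers": 60, "travel": [0, 0, -4.4], "yaw": 0},
  {"fingers": 60, "travel": [0, 0, -5], "yaw": 0},
])

```text
t: 26.45
ee_pos: [0.4397, -0.2257, 0.253]
orientation: [0.116, 0.993, -0.0, 0.001]
ft_force: [0.5, 0.6, -0.3]
gripper_width: 0.0598
finger_force: 0.0
```

>>> move_arm([
  {"fingers": 60, "travel": [0, 1, 0], "yaw": 0},
  {"fingers": 60, "travel": [0, 2, 0], "yaw": 0},
  {"fingers": 60, "travel": [0, 3, 0], "yaw": 0},
  {"fingers": 60, "travel": [0, 4.5, 0], "yaw": 0},
  {"fingers": 60, "travel": [0, 6, 0], "yaw": 0},
  {"fingers": 60, "travel": [0, 7, 0], "yaw": 0},
  {"fingers": 60, "travel": [0, 8, 0], "yaw": 0},
  {"fingers": 60, "travel": [0, 8, 0], "yaw": 0},
  {"fingers": 60, "travel": [0, 8, 0], "yaw": 0},
  {"fingers": 60, "travel": [0, 8, 0], "yaw": 0},
])

```text
t: 27.45
ee_pos: [0.4852, -0.032, 0.2513]
orientation: [0.117, 0.993, -0.0, -0.0]
ft_force: [-0.7, 0.1, -0.1]
gripper_width: 0.0601
finger_force: 0.0
```

```bash
python3 - <<'E'
from h import *
p,P=cloud("top"); Z=P[...,2]
k=((Z>.06)&(Z<.1)&(P[...,1]<-.17)&(P[...,1]>-.27)&(P[...,0]>.4)&(P[...,0]<.7)).astype(np.uint8)
n,l,st,c=cv2.connectedComponentsWithStats(k)
for i in range(1,n):
    if st[i,4]>20:
        Q=P[l==i]; print(c[i].round(),Q[:,2].max().round(3),cv2.minEnclosingCircle((Q[:,:2]*1000).astype(np.float32)))
p,d=vision.grab_frame("side");cv2.imwrite("pics/s6.png",p[:,:,::-1])
E
```

```text
[426. 184.] 0.087 ((637.9072875976562, -214.69979858398438), 15.897193908691406)
[430. 223.] 0.087 ((570.7749633789062, -218.9134521484375), 16.431121826171875)
[433. 261.] 0.086 ((503.77960205078125, -220.5793914794922), 16.12555503845215)
[437. 298.] 0.088 ((439.8036193847656, -224.36199951171875), 16.352392196655273)
```

View pics/s6.png

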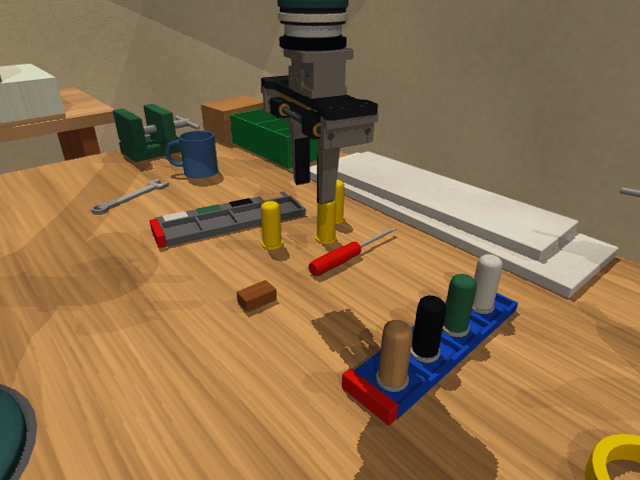

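All four feet stand upright within about 3 mm of their pocket centres, with tops at about 87 mm. From the stop at (370,395) they run beech (394,385), black (426,357), green (457,330), white (485,308). The gripper is clear of everything.

```bash
python3 -c "
from cell import bot
print(bot.sign_off())"
```

```text
the job is handed in; nothing more can be done
None
```

The job is handed in: all four feet stand upright in the blue packing rack in reverse order (beech next to the red stop, then black, green and white farthest away), finished at about 28 s of the 112 s allowed.

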